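# Stack a stack-nest tray on its lugs

## Robot

A 6-joint arm with a two-finger parallel gripper is mounted at the origin on a cart in front of the work surface, level with it; the furniture and walls round the work are solid. World frame = base frame: x ahead of the robot, y to its left, z up, the work surface at z = 0. Lengths are in m, angles in degrees, forces in N, time in s.
With the tool pointing down it reaches from about 0.4 to 0.825 m from the base axis. Payload 7 kg.
Tool frame: the origin (TCP) lies between the finger pads; the fingertips stand 19 mm ahead of it and the grasp point (between the pads) is the TCP; z points along the fingers, y is the line along which they close (so a half turn about z gives the same grasp; the last joint's range is limited). The gripper opens to 88 mm and grips with 3 to 60 N. Pads are 19 mm wide; open, the fingers measure 130 mm over their backs; the gripper's body (78 mm by 193 mm) begins 47 mm behind the grasp point.
Start: joints at [81.423, 20.546, 0.682, 0, -70.136, -16.507], TCP at [0.286, 0.611, 0.246] pointing down, gripper open.
Joint ranges: [-176.03, 176.03], [-82.01, 121.73], [-58.28, 71.71], [-173.87, 95.51], [-174.79, -0.11], [-173.66, 173.66]. Speed limits (degrees/s): [136.94, 136.94, 172.46, 180, 180, 180].

## Interface

Orientations are given as [roll, pitch, yaw] about the fixed x, y, z axes, in that order (R = Rz(yaw) Ry(pitch) Rx(roll)).
In Python, from plant import r gives the robot as it stands. The module is installed in compiled form; this text tells all that it offers.
- The arm moves only by the shell command python3 -m pendant 'ROWS' [OPENING] [FORCE]. ROWS is JSON, a list of rows, each a list of 6 numbers: the shift along the tool's x, y, z in mm, then the turn, a rotation vector about the tool's x, y, z in rad. In form: [[tx, ty, tz, wx, wy, wz], ...]. A call has 1 to 20 rows; each row is the pose to reach, as a shift and turn from the pose commanded when the call began, along the tool's axes at that moment; what a row does not reach only later rows make up. A row lasts 1/8 s, in which the tool goes at most 62.5 mm and 10.7 degrees, less where a joint would pass 70% of its speed; a pose out of reach is approached as far as the arm can. A call with a gripper value outside its range is refused whole. OPENING is the finger opening in mm, from 0 to 87.6, set as the call begins (- or left out, the last holds). The fingers move at their own pace and stop on an object; FORCE is the grip in N (left out, the last holds). Time passes only in rows, so rows that repeat a pose let the fingers close. It gives the time, the measured TCP pose, the force, the opening and the grip force at its end, in the units of the state.
- r.get_state(): the state, without advancing time (a new reading comes with each control period).
- r.capture(name): name is "side" or "top" or "wrist"; returns the picture (480x640x3 uint8, red, green, blue); there is no depth.
- r.camera_params(name): a dict with "mtx" (3x3 intrinsics, pixels), "rvec" (rotation vector, rad) and "tvec" (3), from world to camera coordinates, as OpenCV has them; the wrist camera has in their place "mount" (4x4, takes a point from camera to tool coordinates, whose origin is the TCP and whose axes are the flange's). Camera axes: x right, y down, z forward; pixel columns grow to the right and rows downward; lengths in m; the calibration is good to about 2 mm. The wrist camera is an equidistant fisheye: a pixel r from the principal point sees the ray r / f radians off the axis. A picture is of the moment at which its call begins: read the wrist's pose just before it. camera_params takes no time and is no camera call.
- r.close_job(): hands the job in; it is judged then, once.
The state is a dict: "time_s": time; "joints": joint angles; "qd": joint speeds; "joint_torque": joint torques, N m; "tcp_pos": TCP position; "eef_rot": TCP orientation; "contact_force": force on the tool from outside, world axes, zero at the start; "moment": the same for the moment, N m; "gripper_width": finger opening in m; "gripper_force": force on a finger pad.
Only numpy, scipy, OpenCV 4.12 (cv2) and the standard library are available. Lean on these libraries where they do the work, as an engineer would, in place of code of your own. Each camera call takes 0.05 s, during which the arm holds its last target. There are 200 camera calls.

## Task

Put the empty grey lugged tray on top of the matching one that holds the rubber stoppers, turned end for end so that it stands up high on the rim lugs instead of dropping down inside: its single-lug end goes over the two-lug end of the lower tray. Set it squarely over the lower tray, level, and let go. Leave the loaded tray and the plain tray without lugs where they are.

Things in the scene. Friction and masses are not known exactly. Their poses are not given: they have to be found in the camera images.
- tray_empty: Empty grey stack-nest tray, 138 (x) x 56 (y) x 60 (z) mm, 0.18 kg, open top; origin at the centre of its underside. From 28 to 60 mm up its outer walls are vertical, 3 mm thick: grasp from above across the 56 mm at mid-length. Below, a narrower 88 x 46 mm trough with feet: two at the corners of the +x end, one in the middle of the -x end. It starts pointing like the loaded tray, within 45 degrees.
- tray_loaded: Lower tray, same shape, size and axes as the empty one, loose on the table, 0.4 kg, two rubber stoppers in it (below its rim). On top of it an equal tray put the same way round drops its feet between the lugs and nests, origin 32 mm above this one's; turned half round, its feet stand on the lugs, origin 60 mm above this one's.
- tray_empty_single_lug (a point): Middle of the top of the empty tray's single rim lug, 56 mm along its +x and 60 mm up. Both lugged trays have lugs flush with the rim that point 20 mm inwards from the end walls: one central lug, 18 mm wide, at the +x end, and two, 13 mm wide, in the corners of the -x end.
- tray_plain: Plain grey open tray without lugs or feet, 124 (x) x 58 (y) x 40 (z) mm, empty, loose on the table; origin at the centre of its underside. Leave it. It and the empty lugged tray may change places, one on the left and one on the right of the loaded tray.
Things that resemble listed ones, but are neither listed nor needed, are in the scene too. What is shaped like the tray_empty but purple is not meant.

How it is judged (in metres and radians):
At the end, for the whole second after the job is handed in: The empty tray rests level (3 deg) on the loaded one, turned half round (within 11 deg), single-lug end over two-lug end, origin 60 +-4 mm above the other's, within 15 mm lengthwise and 11 mm across. Loaded tray level on the table; it and the plain tray within 30 mm of their starts (x of tray_empty in the frame of tray_loaded between -0.015 and 0.015 m and y of tray_empty in the frame of tray_loaded between -0.011 and 0.011 m and z of tray_empty in the frame of tray_loaded between 0.056 and 0.064 m and x of tray_empty_single_lug in the frame of tray_loaded below -0.035 m and angle between the x axis of tray_empty and the x axis of tray_loaded, either way round below 0.2 rad and angle between each of tray_empty, tray_loaded's own z axis and vertical below 0.06 rad and height (world z) of tray_loaded below 0.005 m and distance of each of tray_loaded, tray_plain from where it was at the start of the episode below 0.03 m and linear speed of tray_empty below 0.02 m/s and angular speed of tray_empty below 0.1 rad/s); the robot touches nothing.
It fails at once if the loaded tray is tipped by more than 20 degrees (angle between tray_loaded's own z axis and vertical above 0.35 rad).
It fails at once if the plain tray is moved by more than 50 mm (distance of tray_plain from where it was at the start of the episode above 0.05 m).
It also fails if it takes over 37 s, if anything falls off the work surface, if the arm or the gripper's body presses on something with over 40 N, if the wrist force passes 120 N, or if a joint passes its speed limit or range.

## Working session

There is one attempt and no reset: what is moved stays moved. The work goes in short steps, Python scripts to look and compute and a shell command to move; the robot and the scene stay as the last step left them, time stands still between calls to the robot, and variables do not carry over. Pictures are saved under pics/ and viewed, at most 10 in all, crops included, and the job is handed in when it is done.

```bash
mkdir -p pics; python3 - <<'E'
from plant import r
import cv2,numpy as np
for n in("top","side","wrist"):
    p=r.camera_params(n);print(n,{k:np.round(v,4).tolist() for k,v in p.items()})
s=r.get_state();print(s)
t=r.capture("top");cv2.imwrite("pics/top.png",t[:,:,::-1])
t=r.capture("side");cv2.imwrite("pics/side.png",t[:,:,::-1])
E
```

```text
top {'mtx': [[462.2807, 0.0, 310.8022], [0.0, 462.2807, 237.979], [0.0, 0.0, 1.0]], 'rvec': [2.1247, -2.1161, 0.2184], 'tvec': [0.0391, 0.5323, 1.0873]}
side {'mtx': [[553.2364, 0.0, 324.808], [0.0, 553.2364, 238.2182], [0.0, 0.0, 1.0]], 'rvec': [2.1283, -0.0467, 0.0516], 'tvec': [-0.5427, 0.0852, 1.0205]}
wrist {'mtx': [[371.6483, 0.0, 321.4675], [0.0, 371.6483, 238.2262], [0.0, 0.0, 1.0]], 'mount': [[-0.0, -0.9674, -0.2533, 0.0677], [1.0, -0.0001, 0.0, 0.0006], [-0.0, -0.2533, 0.9674, -0.1394], [0.0, 0.0, 0.0, 1.0]]}
{'time_s': 0.0, 'joints': array([ 8.14220198e+01,  2.05884947e+01,  6.32178177e-01, -1.97571356e-02,
       -7.01379507e+01, -1.65066558e+01]), 'qd': array([-0.06038645,  0.02222867, -0.00115487,  0.03427514,  0.08528534,
        0.06752289]), 'joint_torque': array([-1.51809985e-03, -5.82716274e+01,  2.93045425e+01,  6.99707955e+00,
        6.85101666e-03, -1.68971201e-04]), 'tcp_pos': array([0.28599866, 0.61087903, 0.2446449 ]), 'eef_rot': array([ 1.79904340e+02, -8.97869636e-03, -2.50913564e+01]), 'contact_force': array([-0.89662062,  0.46345665,  0.17038209]), 'moment': array([-0.01167675, -0.01824799, -0.01847134]), 'gripper_force': 0.0, 'gripper_width': 0.08769625013147694}
```

View pics/top.png

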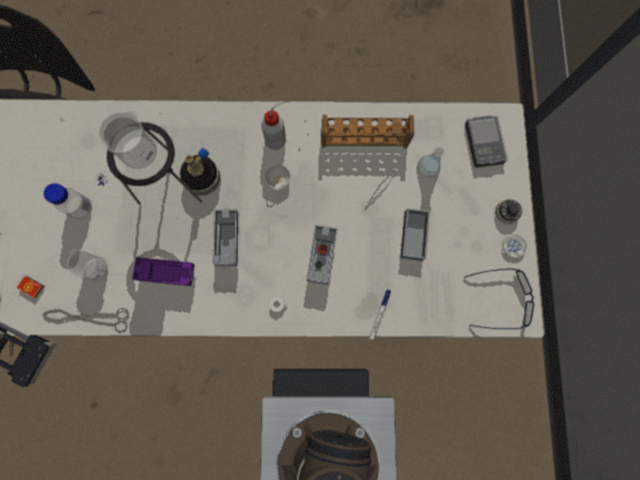

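View pics/side.png

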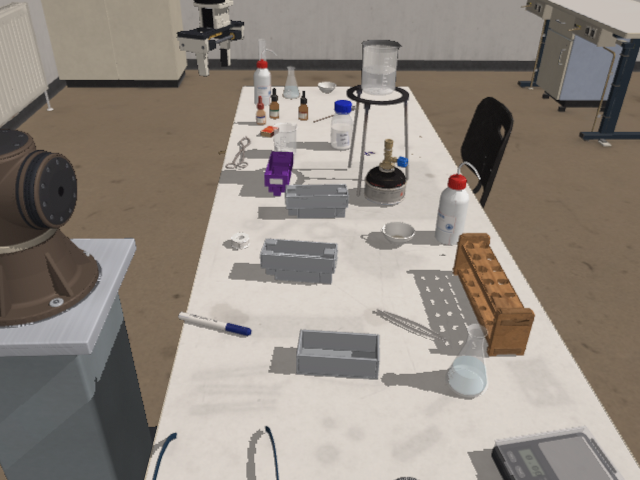

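Candidates, by top-view pixel:
- (226,237): grey, lugged and empty.
- (321,254): grey, lugged, with stoppers. This is the loaded tray.
- (414,234): grey without lugs. This is the plain tray.
- (163,271): purple decoy.

I choose (226,237) and will check it in one close crop.

```bash
python3 - <<'E'
import cv2
t=cv2.imread("pics/top.png")[195:300,195:355]
cv2.imwrite("pics/crop.png",cv2.resize(t,None,fx=5,fy=5,interpolation=cv2.INTER_CUBIC))
E
```

```text
(no output)
```

View pics/crop.png

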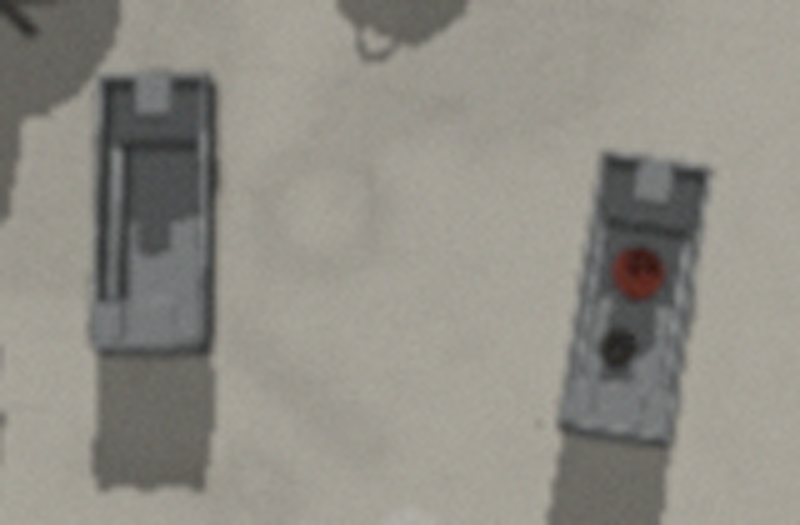

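The crop confirms it. The tray on the left is empty, with a single lug at its far end near (153,92) and two at its near end. The loaded tray points the same way, with its lug near (655,180). I read the rim corners from the crop and cast them onto z = 0.06.

```bash
cat >h.py <<'E'
import numpy as np,cv2
from plant import r
from scipy.spatial.transform import Rotation as Ro
def cast(name,uv,z):
    p=r.camera_params(name);R=cv2.Rodrigues(np.array(p["rvec"],float))[0];c=-R.T@np.ravel(p["tvec"])
    uv=np.array(uv,float);d=np.c_[uv,np.ones(len(uv))]@np.linalg.inv(p["mtx"]).T@R
    return c+d*((z-c[2])/d[:,2:])
def wcast(uv,z,s):
    p=r.camera_params("wrist");K=np.array(p["mtx"]);M=np.array(p["mount"])
    uv=np.array(uv,float);x=(uv-K[:2,2])/K[0,0];th=np.linalg.norm(x,axis=1,keepdims=True)
    d=np.c_[x/th*np.sin(th),np.cos(th)]
    T=Ro.from_euler('xyz',s["eef_rot"],degrees=True).as_matrix()
    c=T@M[:3,3]+s["tcp_pos"];d=d@M[:3,:3].T@T.T
    return c+d*((z-c[2])/d[:,2:])
def rect(P): # corners: far-left, far-right, near-right, near-left
    P=P[:,:2];a=(P[0]+P[1]-P[2]-P[3])/2;b=(P[0]+P[3]-P[1]-P[2])/2
    print("centre",P.mean(0).round(4),"yaw",np.degrees(np.arctan2(a[1],a[0])).round(1),"yaw(y)",np.degrees(np.arctan2(-b[0],b[1])).round(1),"len",np.linalg.norm(a).round(4),np.linalg.norm(b).round(4))
def totool(target,s):
    T=Ro.from_euler('xyz',s["eef_rot"],degrees=True).as_matrix();return (T.T@(np.array(target)-s["tcp_pos"])*1000).round(1)
E
python3 - <<'E'
from h import *
for c in ([(102,75),(212,75),(212,350),(95,350)],[(603,153),(708,168),(668,440),(560,430)]):
    rect(cast("top",np.array(c)/5+195-.4,.06))
s=r.get_state();Rm=Ro.from_euler('xyz',s["eef_rot"],degrees=True).as_matrix();print(Rm.round(3))
E
```

```text
centre [0.5327 0.2498] yaw 1.6 yaw(y) 0.3 len 0.1374 0.0555
centre [0.4915 0.0149] yaw -8.6 yaw(y) -6.6 len 0.137 0.0522
[[ 0.906 -0.424 -0.   ]
 [-0.424 -0.906 -0.001]
 [ 0.     0.001 -1.   ]]
```

```bash
python3 - <<'E'
from h import *
print(totool([.533,.25,.2],r.get_state()))
E
```

```text
[376.7 222.1  45.1]
```

```bash
python3 -m pendant '[[38,22,0,0,0,-0.05],[85,50,0,0,0,-0.1],[130,77,5,0,0,-0.17],[175,104,10,0,0,-0.25],[220,130,15,0,0,-0.33],[265,157,25,0,0,-0.4],[310,183,35,0,0,-0.44],[350,207,42,0,0,-0.455],[370,219,45,0,0,-0.455],[377,222,45,0,0,-0.455],[377,222,45,0,0,-0.455],[377,222,45,0,0,-0.455]]'
python3 - <<'E'
from h import *
s=r.get_state();print(s["joints"].round(1),s["tcp_pos"],s["eef_rot"],s["time_s"])
t=r.capture("wrist");cv2.imwrite("pics/w1.png",t[:,:,::-1])
E
```

```text
time_s: 1.6
tcp_pos: [0.5332, 0.2512, 0.2007]
eef_rot: [-180.0, -0.0, 1.0]
contact_force: [-0.3, -0.2, 0.6]
gripper_width: 0.0874
gripper_force: 0.0
[ 44.2  14.4 -14.1  -0.  -61.4  46.8] [0.53316519 0.25121236 0.20068269] [-1.79986920e+02 -6.43566373e-03  1.03375913e+00] 1.6
```

View pics/w1.png

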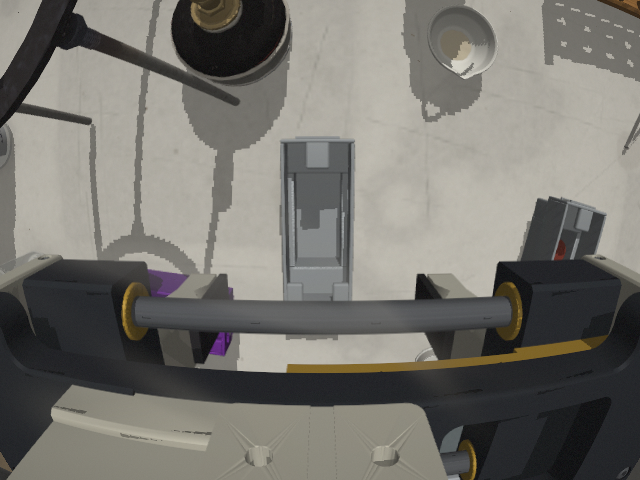

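The wrist view shows the empty tray with its far rim corners at (281,140) and (355,141). Its single lug is at (317,152) and the two near lugs are at y≈291. The fingers straddle it. Next I refine its pose by casting edge points.

```bash
python3 - <<'E'
from h import *
s=r.get_state()
P=wcast([(282,141),(355,141),(353,290),(284,290),(281,220),(356,220)],.06,s);print(P.round(4))
L=(P[0]+P[3]+P[4])/3;R=(P[1]+P[2]+P[5])/3
print("lateral mid",(L+R)/2,"yawL",np.degrees(np.arctan2(*(P[0]-P[3])[1::-1])),"yawR",np.degrees(np.arctan2(*(P[1]-P[2])[1::-1])))
E
```

```text
[[0.6018 0.2816 0.06  ]
 [0.6027 0.227  0.06  ]
 [0.484  0.2242 0.06  ]
 [0.483  0.2805 0.06  ]
 [0.5412 0.2823 0.06  ]
 [0.5423 0.2243 0.06  ]]
lateral mid [0.54251077 0.25332866 0.06      ] yawL 0.5178042863592126 yawR 1.371506482082004
```

```bash
python3 -m pendant '[[0,-2,25,0,0,0],[0,-2,65,0,0,0],[0,-2,105,0,0,0],[0,-2,130,0,0,0],[0,-2,145,0,0,0],[0,-2,151,0,0,0],[0,-2,151,0,0,0],[0,-2,151,0,0,0]]' && python3 -m pendant '[[0,0,0,0,0,0],[0,0,0,0,0,0],[0,0,0,0,0,0],[0,0,0,0,0,0],[0,0,0,0,0,0],[0,0,0,0,0,0],[0,0,0,0,0,0],[0,0,0,0,0,0]]' 50 20
```

```text
time_s: 2.65
tcp_pos: [0.534, 0.2529, 0.0506]
eef_rot: [-179.9, -0.1, 1.0]
contact_force: [-0.3, 0.4, 0.6]
gripper_width: 0.0876
gripper_force: 0.0
time_s: 3.65
tcp_pos: [0.5336, 0.2526, 0.0497]
eef_rot: [-180.0, -0.0, 1.0]
contact_force: [-0.2, 2.4, 2.8]
gripper_width: 0.0559
gripper_force: 20.0
```

Gripped at 55.9 mm, which matches the tray's width. I lift it and step aside to look at the loaded tray.

```bash
python3 -m pendant '[[0,0,-15,0,0,0],[0,0,-45,0,0,0],[0,0,-85,0,0,0],[0,0,-120,0,0,0],[-10,15,-145,0,0,0],[-25,40,-160,0,0,0],[-42,70,-160,0,0,0],[-55,90,-160,0,0,0],[-60,100,-160,0,0,0],[-60,100,-160,0,0,0],[-60,100,-160,0,0,0]]'
python3 - <<'E'
from h import *
s=r.get_state();print(s["joints"].round(1),s["gripper_width"],s["tcp_pos"],s["eef_rot"])
t=r.capture("wrist");cv2.imwrite("pics/w2.png",t[:,:,::-1])
E
```

```text
time_s: 5.03
tcp_pos: [0.4757, 0.152, 0.2095]
eef_rot: [180.0, -0.0, 1.0]
contact_force: [0.1, 0.8, -2.2]
gripper_width: 0.0557
gripper_force: 20.0
[ 40.3   5.5 -24.1   0.  -60.4  50.7] 0.055734437121324754 [0.47571157 0.1519682  0.20950256] [ 1.79996685e+02 -5.09566046e-03  9.94536735e-01]
```

View pics/w2.png

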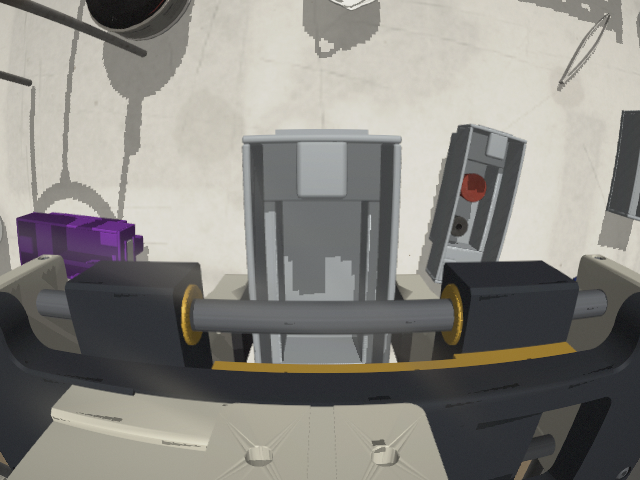

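The held tray is level in the fingers, with its far rim at y≈138. The loaded tray is at (475,200). I zoom in on its rim.

```bash
python3 - <<'E'
import cv2
t=cv2.imread("pics/w2.png")[115:290,410:560]
cv2.imwrite("pics/w2c.png",cv2.resize(t,None,fx=3.4,fy=3.4,interpolation=cv2.INTER_CUBIC))
E
```

```text
(no output)
```

View pics/w2c.png

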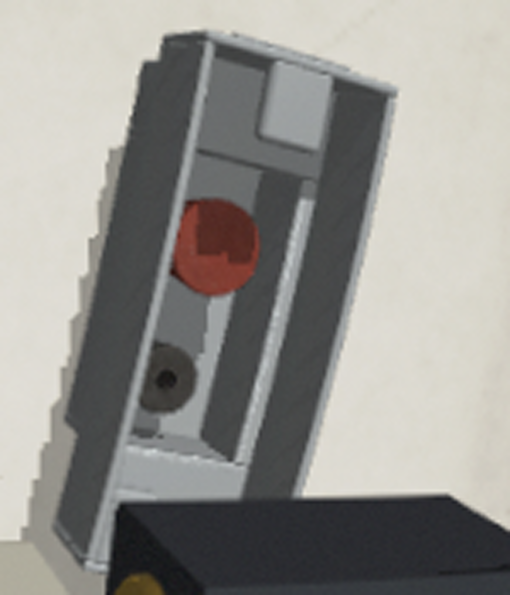

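```bash
python3 - <<'E'
from h import *
s=r.get_state()
f=lambda c:np.array(c)/3.4+[410,115]-.35
P=wcast(f([(207,40),(397,91),(153,300),(104,555),(350,300),(300,490)]),.06,s);print(P.round(4))
yaw=lambda a,b:np.degrees(np.arctan2(*(a-b)[1::-1]))
print("yaws",yaw(P[0],P[3]),yaw(P[1],P[5]),"width",np.linalg.norm(P[0]-P[1]), "endyaw",yaw(P[0],P[1])-90)
y=np.radians((yaw(P[0],P[3])+yaw(P[1],P[5]))/2);u=np.array([np.cos(y),np.sin(y)])
C=(P[0]+P[1])[:2]/2-.069*u;print("loaded",C,np.degrees(y))
H=wcast([(243.5,137),(401,137),(249,250),(396,250)],s["tcp_pos"][2]+.010,s);print("held",H.round(4),(H[0]+H[1])/2-s["tcp_pos"])
E
```

```text
[[ 0.563   0.0325  0.06  ]
 [ 0.5559 -0.022   0.06  ]
 [ 0.4994  0.0426  0.06  ]
 [ 0.434   0.0486  0.06  ]
 [ 0.5018 -0.0128  0.06  ]
 [ 0.4514 -0.0049  0.06  ]]
yaws -7.119216189708543 -9.285008013077668 width 0.055002052024731594 endyaw -7.384395418719322
loaded [0.49116427 0.01508843] -8.202112101393105
held [[0.5452 0.1799 0.2194]
 [0.5462 0.125  0.2194]
 [0.5043 0.1786 0.2194]
 [0.5052 0.1246 0.2194]] [0.0700306  0.00043052 0.01      ]
```

```bash
python3 -m pendant '[[1,3,0,0,0,0.1],[2,10,0,0,0,0.27],[3,20,0,0,0,0.44],[4,30,0,0,0,0.61],[5,40,0,0,0,0.78],[6,50,0,0,0,0.95],[7,60,0,0,0,1.12],[8,70,0,0,0,1.29],[9,80,0,0,0,1.46],[10,90,0,0,0,1.63],[11,100,0,0,0,1.8],[12,110,0,0,0,1.97],[13,120,0,0,0,2.14],[14,130,0,0,0,2.31],[14,137,0,0,0,2.48],[14,137,0,0,0,2.65],[14,137,0,0,0,2.82],[14,137,0,0,0,2.99],[14,137,0,0,0,3.16],[14,137,0,0,0,3.299]]' && python3 -m pendant '[[0,0,0,0,0,0],[0,0,0,0,0,0],[0,0,0,0,0,0]]'
python3 - <<'E'
from h import *
s=r.get_state();print(s["joints"].round(1),s["gripper_width"],s["tcp_pos"],s["eef_rot"],totool([.492,.015,.111],s))
E
```

```text
time_s: 7.58
tcp_pos: [0.4921, 0.0152, 0.2092]
eef_rot: [-180.0, -0.0, 171.7]
contact_force: [0.3, -0.3, -1.4]
gripper_width: 0.0558
gripper_force: 20.0
time_s: 7.95
tcp_pos: [0.4916, 0.0148, 0.2095]
eef_rot: [-180.0, -0.0, 172.1]
contact_force: [-0.1, -0.4, -2.2]
gripper_width: 0.0558
gripper_force: 20.0
[  24.7    4.8  -24.9    0.   -60.3 -122.6] 0.05577701194382106 [0.49162952 0.01476293 0.2094739 ] [-1.79992089e+02 -1.01196769e-02  1.72072384e+02] [-0.4  0.3 98.5]
```

Positioned. I descend to about 8 mm above seating and look.

```bash
python3 -m pendant '[[0,0,20,0,0,0],[0,0,45,0,0,0],[0,0,70,0,0,0],[0,0,86,0,0,0],[0,0,92,0,0,0],[0,0,92,0,0,0],[0,0,92,0,0,0]]'
python3 - <<'E'
from h import *
w=r.capture("side")[210:310,230:370];t=r.capture("top")[200:300,260:380]
a=cv2.resize(w,(560,400),interpolation=cv2.INTER_CUBIC);cv2.imwrite("pics/pre.png",a[:,:,::-1])
E
```

```text
time_s: 8.82
tcp_pos: [0.4921, 0.0148, 0.1183]
eef_rot: [180.0, 0.1, 172.0]
contact_force: [0.2, -0.4, -2.5]
gripper_width: 0.0558
gripper_force: 20.0
```

View pics/pre.png

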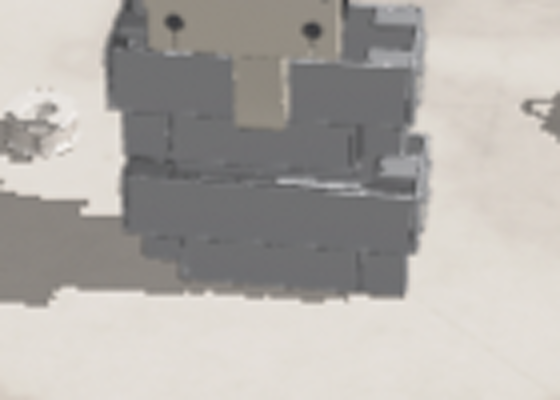

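The held tray hovers evenly above the lower one: upper rim from 108 to 418, lower rim from 125 to 420, which perspective accounts for. The upper tray's two-lug end (right) is over the single-lug end of the lower one. Now I lower it gently.

```bash
python3 -m pendant '[[0,0,3,0,0,0],[0,0,6,0,0,0],[0,0,7,0,0,0],[0,0,8,0,0,0],[0,0,8,0,0,0],[0,0,8.5,0,0,0],[0,0,8.5,0,0,0]]'
```

```text
time_s: 9.8
tcp_pos: [0.4915, 0.0146, 0.1097]
eef_rot: [-180.0, 0.0, 172.0]
contact_force: [-3.4, 0.6, 6.0]
gripper_width: 0.0562
gripper_force: 20.0
```

It made contact at the expected height (TCP z 0.1097, i.e. 60 mm above the table grasp). I release and retreat.

```bash
python3 -m pendant '[[0,0,0,0,0,0],[0,0,0,0,0,0],[0,0,0,0,0,0],[0,0,0,0,0,0],[0,0,0,0,0,0],[0,0,0,0,0,0]]' 80 && python3 -m pendant '[[0,0,-5,0,0,0],[0,0,-20,0,0,0],[0,0,-50,0,0,0],[0,0,-90,0,0,0],[0,0,-130,0,0,0],[0,0,-150,0,0,0],[0,0,-150,0,0,0]]'
python3 - <<'E'
from h import *
s=r.get_state();w=r.capture("wrist");sd=r.capture("side")
a=np.hstack([cv2.resize(w,(480,360)),cv2.resize(sd[190:310,240:346],(318,360),interpolation=cv2.INTER_CUBIC)])
cv2.imwrite("pics/post.png",a[:,:,::-1])
E
```

```text
time_s: 10.55
tcp_pos: [0.4915, 0.0146, 0.109]
eef_rot: [-180.0, -0.0, 172.0]
contact_force: [0.3, 0.1, -0.2]
gripper_width: 0.0797
gripper_force: 0.0
time_s: 11.42
tcp_pos: [0.4924, 0.0149, 0.2619]
eef_rot: [179.9, 0.2, 172.0]
contact_force: [-0.3, -0.0, 0.2]
gripper_width: 0.0803
gripper_force: 0.0
```

View pics/post.png

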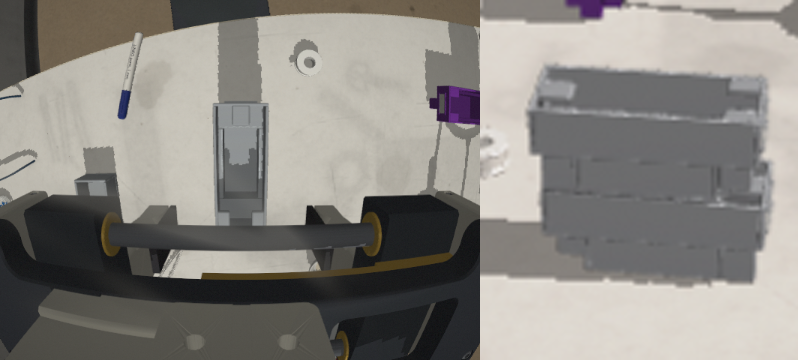

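The upper tray stands high and level on the lower one, parallel to it. Its single-lug end (left in the side view, near (557,88)) is over the lower tray's two-lug end. The gripper is clear, so I hand the job in.

```bash
python3 -c "
from plant import r
print(r.close_job())"
```

```text
the job is handed in; nothing more can be done
None
```

The empty lugged tray now stands level on the rim lugs of the loaded tray, turned end for end, and the gripper let go and backed clear; I handed the job in at about 11.5 s, and no verdict came back.

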